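Set the shower regulator to its mark and lock it under the hood

TASK

Lock the shower's flow regulator at its set mark. First lift the nail brush off the white rail and lay it bristles down in its soap dish, then turn the regulator knob until its pointer meets the raised mark on the ring and let go of it, and last slide the aluminium lock hood along the rail fully home over the knob. Leave the cup, bottle, jar and hook stand where they are.

Things in the scene. Friction and masses are not known exactly. Their poses are not given: they have to be found in the camera images.
- rail: white powder-coated rail plate lying fixed on the ledge, 120 x 300 mm, deck 20 mm above the ledge, with 6 mm wide guide strips along both long edges (tops at 30 mm). Origin: centre of its underside; y runs along its length, from the knob end (-y) to the hood end (+y); x across it, z up. The knob's axis is vertical at y = -100 mm, x = 0
- brush: walnut nail brush, 38 (x) x 85 (y, its length) x 34 mm (z), lying bristles down across the rail's deck between knob and hood. Origin: centre of its underside (bristle tips), top 34 mm above it; the wooden back is the upper 16 mm (38 x 85 mm), the bristle block below it is 31 x 79 mm
- dish: white ceramic open soap dish standing fixed on the ledge, outside 68 (x) x 112 (y) x 14 mm high, walls and floor 5 mm thick, so the inside is 58 x 102 mm. Origin: centre of its underside, y along its length, z up; the brush, lying in it lengthwise, has its origin 5 mm above the dish's origin
- knob_top (a point): centre of the top of the grey regulator knob, on its turning axis, 58 mm above the ledge. The knob is a disc of 52 mm diameter (its top 32 mm above the ledge) with a straight bar grip on it, 46 mm long, 12 mm thick, 26 mm tall (32 to 58 mm above the ledge). The bar lies along the line from the axis to the pointer; this point's x axis points from the axis to the pointer, z up
- pointer (a point): tip of the knob's pointer, a 5 mm wide nose at one end of the bar low on the disc, 34 mm from the axis, 29 mm above the ledge
- mark (a point): the point where the pointer's tip must come: 34 mm from the knob's axis, 29 mm above the ledge, at the inner end of a dark steel block (8 mm long radially, 5 mm wide, top 27 mm above the ledge) on the flat 86 mm ring round the knob. The ring does not turn by hand
- knob (a joint): turn of the knob, rad, 0 to 4.2, growing counter-clockwise seen from above; at 0 the pointer is along the rail's +x. Stays where it is left
- mark_ring (a joint): direction of the mark, rad, in the same measure as joint knob: the pointer meets the mark when both are equal
- hood (a joint): travel of the lock hood along the rail, m: 0 farthest from the knob, 0.2 fully home over the knob (stop). The hood moves along the rail's -y as it grows; about 3 N to slide
- hood_fin (a point): centre of the top of the hood's grip fin, 95 mm above the ledge. The fin is 12 mm thick along the rail, 40 mm wide across it, 28 mm tall, and stands on the middle of the hood: an aluminium box 100 mm across the rail, 84 mm along it, top at 67 mm, open below and towards the knob
- cup: yellow plastic cup, 72 mm diameter, 95 mm tall, standing loose on the ledge, origin centre of its underside. Bystander
- bottle: closed green travel bottle, 52 mm diameter, 140 mm tall, standing loose on the ledge, origin centre of its underside. Bystander
- jar: white jar with metal lid, 56 mm diameter, 65 mm tall, standing loose just beyond the hood end of the rail, origin centre of its underside. Bystander
- hook: chrome hook stand, fixed, foot 76 mm diameter, 312 mm tall, with a white plastic back brush hanging from it (52 mm wide, within 30 mm of the stand's axis); origin centre of its underside. It stands beyond the knob end of the rail. Obstacle

How it is judged:
By the outcome, as a careful person would: the job done as asked, in the order asked, and still so for the second after the job is handed in, with the robot touching nothing.
It also fails if it takes over 70 s, if anything falls off the work surface, if the arm or the gripper's body presses on something with over 40 N, if the wrist force passes 120 N, or if a joint passes its speed limit or range.

ROBOT

A 6-joint arm with a two-finger parallel gripper is mounted at the origin on the work surface. World frame = base frame: x ahead of the robot, y to its left, z up, the work surface at z = 0. Lengths are in m, angles in rad, forces in N, time in s.
With the tool pointing down it reaches from about 0.3 to 0.775 m from the base axis. Payload 14.6 kg.
Tool frame: the origin (TCP) lies midway between the tips of the shut fingers; the grasp point (between the pads) lies 19 mm behind it; z points along the fingers, y is the line along which they close (so a half turn about z gives the same grasp; the last joint's range is limited). The gripper opens to 94 mm and grips with 3 to 60 N. Pads are 16 mm wide; open, the fingers measure 119 mm over their backs; the gripper's body (75 mm by 177 mm) begins 78 mm behind the grasp point.
Start: joints at [1.248, 0.3, 1.521, -0, 1.321, -0.067], TCP at [0.139, 0.532, 0.205] pointing down, gripper open.
Joint ranges: [-3.03, 3.03], [-0.79, 2.21], [0.23, 2.52], [-1.04, 4.18], [0, 3.07], [-2.55, 2.55]. Speed limits (rad/s): [2.22, 2.22, 2.57, 3.14, 3.14, 3.14].

INTERFACE

Orientations are given as [roll, pitch, yaw] about the fixed x, y, z axes, in that order (R = Rz(yaw) Ry(pitch) Rx(roll)).
In Python, from station import telemetry, optics, ctrl gives the robot as it stands.
- The arm moves only by the tool carry_out, never from a script. Its argument "plan" is a list that holds one entry, the list of rows, each a list of 7 numbers: the shift along the tool's x, y, z in mm, then the turn, a rotation vector about the tool's x, y, z in rad, then the finger opening in mm, from 0 to 94. A call has 1 to 20 rows; each row shifts and turns the commanded pose from where the row before left it, along the tool's axes as they then stand; what a row does not reach is not made up. A row lasts 1/12 s, in which the tool goes at most 41.7 mm and 7.16 degrees, less where a joint would pass 70% of its speed; a pose out of reach is approached as far as the arm can. A call with a gripper value outside its range is refused whole. The fingers move at their own pace and stop on an object; "squeeze" is the grip in N (left out, the last holds). Time passes only in rows, so rows that do not move let the fingers close. It gives the time, the measured TCP pose, the force, the opening and the grip force at its end, in the units of the state.
- telemetry.get_obs(): the state, without advancing time (a new reading comes with each control period).
- optics.camera(name): name is "scene" or "top" or "wrist"; returns a dict with "pixels" (420x560x3 uint8, red, green, blue), "intrinsics" (3x3 intrinsics, pixels), "origin" and "rotation" of the camera in the world. Camera axes: x right, y down, z forward; pixel columns grow to the right and rows downward; lengths in m; the calibration is good to about 2 mm. A picture is of the moment at which its call begins. There is no depth.
- ctrl.hand_in(): hands the job in; it is judged then, once.
The state is a dict: "time_s": time; "qpos": joint angles; "joint_vel": joint speeds; "tau": joint torques, N m; "ee_pos": TCP position; "eef_rot": TCP orientation; "force": force on the tool from outside, world axes, zero at the start; "moment": the same for the moment, N m; "grip_width": finger opening in m; "grip_force": force on a finger pad.
Only numpy, scipy, OpenCV 4.12 (cv2) and the standard library are available. Lean on these libraries where they do the work, as an engineer would, in place of code of your own. Each camera call takes 0.05 s, during which the arm holds its last target. There are 200 camera calls.

## Working session

There is one attempt and no reset: what is moved stays moved. The work goes in short steps, Python scripts to look and compute and a tool call to move; the robot and the scene stay as the last step left them, time stands still between calls to the robot, and variables do not carry over. Pictures are saved under pics/ and viewed, at most 10 in all, crops included, and the job is handed in when it is done.

Besides the shell and the picture viewer there is one more tool, called after "Emit:" as name([rows], argument=value, ...), one row to a line, values as JSON. carry_out: Moves the arm, as the interface text tells. Its arguments: {"type":"object","properties":{"plan":{"type":"array","items":{"type":"array","items":{"type":"array","items":{"type":"number"}}}},"squeeze":{"type":"number"}},"required":["plan"]}

```bash
mkdir -p pics; cat > h.py <<'E'
import numpy as np, cv2
from station import telemetry, optics, ctrl
def shot(n,f):
    c=optics.camera(n); cv2.imwrite(f'pics/{f}.png',c['pixels'][:,:,::-1]); np.savez(f'pics/{f}.npz',**c); return c
def load(f): return dict(np.load(f'pics/{f}.npz'))
def cast(c,u,v,z):
    d=c['rotation']@np.linalg.inv(c['intrinsics'])@np.array([u,v,1.]); o=np.asarray(c['origin']); return o+d*(z-o[2])/d[2]
def proj(c,p):
    q=c['intrinsics']@(np.asarray(c['rotation']).T@(np.asarray(p)-c['origin'])); return q[:2]/q[2]
E
python3 - <<'E'
from h import *
for n in('top','scene'):
    c=shot(n,n+'1'); print(n,c['origin'],np.round(c['rotation'],3).tolist(),c['intrinsics'].tolist())
print(telemetry.get_obs())
E
```

```text
top [0.37982395 0.02630357 1.18309542] [-2.934, -0.003, -1.676] [[483.3683330440087, 0.0, 276.12827972964504], [0.0, 483.3683330440087, 209.4796515716433], [0.0, 0.0, 1.0]]
scene [1.14592202 0.59419463 1.05565296] [-2.455, -0.004, 2.391] [[493.3326791803897, 0.0, 286.9771270967398], [0.0, 493.3326791803897, 214.06730167841621], [0.0, 0.0, 1.0]]
{'time_s': 0.1, 'qpos': array([ 1.24842949e+00,  3.00403672e-01,  1.52153408e+00,  2.06261887e-06,
        1.32071043e+00, -6.65864177e-02]), 'joint_vel': array([-0.00167564, -0.00204607, -0.00130626, -0.00015044, -0.00079375,
       -0.00083203]), 'tau': array([ 1.52247012e-03, -5.32641828e+01, -3.53287661e+01,  7.09336856e-02,
        2.34562915e-02, -4.14827230e-05]), 'ee_pos': array([0.13906755, 0.53187468, 0.2049432 ]), 'eef_rot': array([-3.14053959e+00, -7.22256073e-05,  2.88581169e+00]), 'force': array([ 0.2700506 ,  0.38756582, -0.94386894]), 'moment': array([-0.0005745 , -0.01776952,  0.00086251]), 'grip_force': 0.0, 'grip_width': 0.09387817571059816}
```

View pics/top1.png

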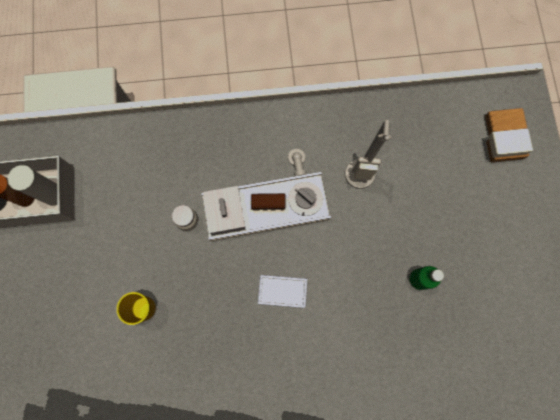

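View pics/scene1.png

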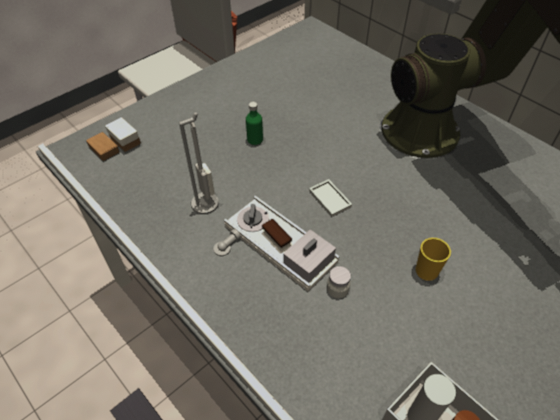

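The top view shows the rail around (266,205), with the hood near (224,210), brush at (268,202), knob at (305,198) and dish at (283,291). The hook is at (361,175), the jar at (184,217), and an unlisted fitting at (297,160). Next I'll zoom in on both views.

```bash
cat >> h.py <<'E'
from scipy.spatial.transform import Rotation as Ro
def fix(c):
    c=dict(c); r=np.asarray(c['rotation'])
    if r.ndim==1: c['rotation']=Ro.from_euler('xyz',r).as_matrix()
    return c
E
python3 - <<'E'
from h import *
a=cv2.imread('pics/top1.png')[145:315,190:350]; b=cv2.imread('pics/scene1.png')[175:305,205:365]
a=cv2.resize(a,None,fx=4.0*.88,fy=4*.88,interpolation=cv2.INTER_CUBIC); 
cv2.imwrite('pics/za.png',a); cv2.imwrite('pics/zb.png',cv2.resize(b,None,fx=4.5,fy=4.5,interpolation=cv2.INTER_CUBIC))
c=fix(load('top1'))
for n,u,v,z in [('brush',268,202,.054),('knob',305,198,.058),('dish',283,291,.014),('fin',223,208,.095),('c1',325,177,.03),('c2',329,220,.03),('c3',208,237,.03)]: print(n,cast(c,u,v,z))
E
```

```text
brush [0.63603891 0.01550338 0.054     ]
knob [ 0.63568517 -0.07343457  0.058     ]
dish [0.4247015  0.00156297 0.014     ]
fin [0.62342251 0.12031201 0.095     ]
c1 [ 0.68989571 -0.13136709  0.03      ]
c2 [ 0.58151539 -0.12745881  0.03      ]
c3 [0.57054987 0.16770686 0.03      ]
```

View pics/za.png

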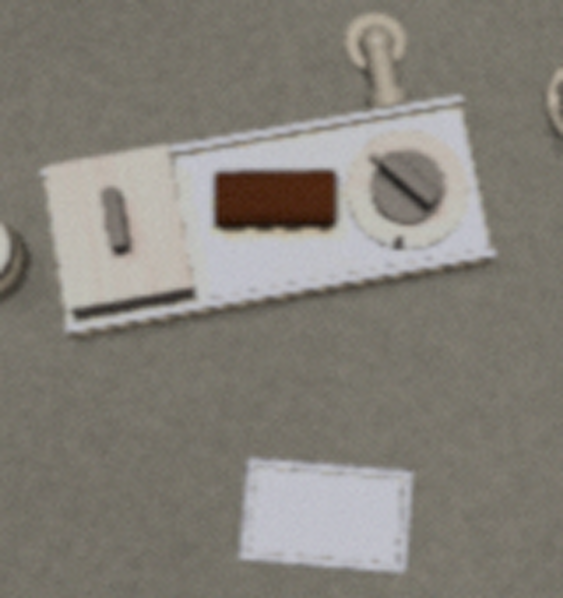

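View pics/zb.png

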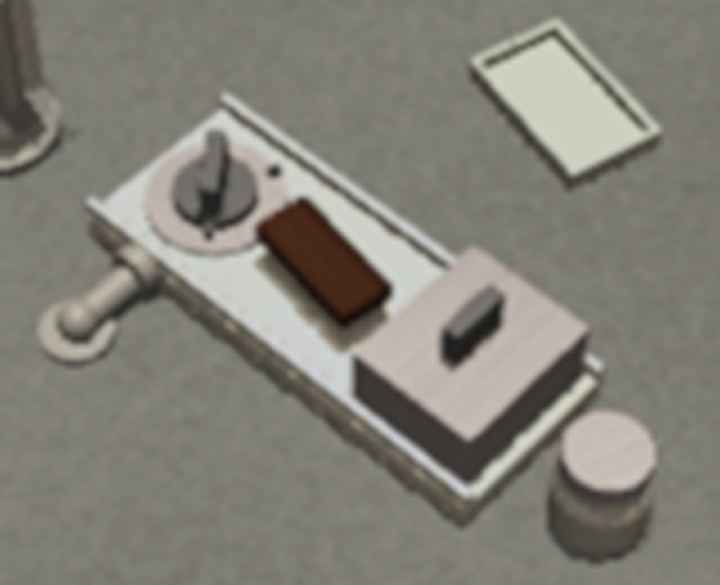

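The crop shows the bar grip running from the pointer end (372,157) to (435,209), and the mark block at (398,242), so the knob needs about 120° CCW. The scene crop agrees, and the fitting beside the rail is low. Next I'll measure it all numerically.

```bash
python3 - <<'E'
from h import *
c=fix(load('top1')); s=fix(load('scene1')); im=c['pixels'].astype(int)
Z=lambda u,v:(190+(u+.5)/3.52-.5,145+(v+.5)/3.52-.5)
def P(u,v,z): return cast(c,*Z(u,v),z)[:2]
a,b,d=P(67,332,.03),P(495,257,.03),P(463,98,.03)
yd=(a-b)/np.linalg.norm(a-b); print('rail len',np.linalg.norm(a-b),'wid',np.linalg.norm(b-d))
xd=np.array([yd[1],-yd[0]]); yaw=np.arctan2(xd[1],xd[0]); ctr=(a+d)/2; print('rail ctr',ctr,'yaw',yaw, 'knob exp',ctr-.1*yd)
f=np.array([d-b])[0]; print('yaw from end',np.arctan2(f[1],f[0]))
# brush
r,g,bb=im[...,0],im[...,1],im[...,2]
def rect(m,z,roi):
    mm=np.zeros(m.shape,np.uint8); u0,v0,u1,v1=roi; mm[v0:v1,u0:u1]=m[v0:v1,u0:u1]
    cs,_=cv2.findContours(mm,cv2.RETR_EXTERNAL,cv2.CHAIN_APPROX_NONE); k=max(cs,key=cv2.contourArea)
    bx=cv2.boxPoints(cv2.minAreaRect(k)); w=np.array([cast(c,*p,z)[:2] for p in bx]); e=[w[1]-w[0],w[2]-w[1]]; e.sort(key=np.linalg.norm)
    M=cv2.moments(k); 
    return w.mean(0),[round(float(np.linalg.norm(x)),4) for x in e],np.arctan2(e[1][1],e[1][0]),cast(c,M['m10']/M['m00'],M['m01']/M['m00'],z)[:2]
print('brush',rect((r-bb>25)&(r<150),.054,(235,180,300,225)))
print('dish',rect((r+g+bb>500),.014,(250,265,320,315)))
p1,p2=P(372,157,.058),P(435,209,.058); print('bar ends',p1,p2,'dir',np.arctan2(*(p1-p2)[::-1]),np.linalg.norm(p1-p2))
k=P(408,186,.032); print('disc ctr',k); m=P(398,242,.027); print('mark',m,np.arctan2(*(m-k)[::-1]),np.linalg.norm(m-k))
f1,f2=P(108,187,.095),P(122,254,.095); print('fin',(f1+f2)/2,np.arctan2(*(f1-f2)[::-1]),np.linalg.norm(f1-f2))
print('hook',cast(c,361,175,0),cast(s,204,204,0)); print('hook top scene ray at .312',cast(s,190,119,.312),cast(c,388,122,.312))
# check in scene
S=lambda u,v:(205+(u+.5)/4.5-.5,175+(v+.5)/4.5-.5)
q=lambda u,v,z:cast(s,*S(u,v),z)[:2]
print('scene brush',np.mean([q(*t,.054) for t in [(258,232),(303,198),(390,283),(343,322)]],0),'dish',np.mean([q(*t,.014) for t in [(470,62),(558,18),(660,133),(572,185)]],0))
print('scene mark',q(274,170,.027),'fin',q(476,312,.095))
E
```

```text
rail len 0.2984725235417177 wid 0.11571392050921082
rail ctr [0.6340129  0.02152873] yaw 0.07149131107670006 knob exp [ 0.64115594 -0.07821583]
yaw from end 0.06802994093474332
brush (array([0.63865909, 0.0164366 ]), [0.0344, 0.0793], np.float64(-1.6749443912293456), array([0.63913082, 0.01588508]))
dish (array([0.42519393, 0.00311966]), [0.0662, 0.1108], np.float64(-1.758028565695319), array([0.42494177, 0.00337395]))
bar ends [ 0.65953678 -0.05285632] [ 0.61900789 -0.09121603] dir 0.7579082356616932 0.055803753646847594
disc ctr [ 0.64274818 -0.07723283]
mark [ 0.60499869 -0.06611309] 2.855127852543842 0.03935317889202323
fin [0.62536122 0.12175814] 0.11849656022335256 0.04595158082975978
hook [ 0.6936881  -0.22713141  0.        ] [ 0.69870897 -0.22157442  0.        ]
hook top scene ray at .312 [ 0.69855221 -0.21031968  0.312     ] [ 0.70992108 -0.22659721  0.312     ]
scene brush [0.64279237 0.02073643] dish [0.42752376 0.00725587]
scene mark [ 0.60623094 -0.06388268] fin [0.6278468  0.12647941]
```

```bash
cat >> h.py <<'E'
def go(p,yaw,start=None):
    o=telemetry.get_obs(); R=Ro.from_euler('xyz',o['eef_rot']).as_matrix()
    d=R.T@(np.asarray(p)-o['ee_pos'])*1000; T=Ro.from_euler('xyz',[np.pi,0,yaw]).as_matrix()
    print('t',round(o['time_s'],2),'shift mm',d.round(1),'len',np.linalg.norm(d).round(1),'turn',Ro.from_matrix(R.T@T).as_rotvec().round(4))
E
python3 -c "
from h import *
go([.61,.018,.2],1.467)"
```

```text
t 0.1 shift mm [-585.6 -378.     5.3] len 697.0 turn [-9.0000e-04  7.0000e-04  1.4188e+00]
```

Emit:
carry_out([
  [[-32.5, -21, 0, 0, 0, 0, 60], [-32.5, -21, 0, 0, 0, 0, 60], [-32.5, -21, 0, 0, 0, 0, 60], [-32.5, -21, 0, 0, 0, 0, 60], [-32.5, -21, 0, 0, 0, 0, 60], [-32.5, -21, 0, 0, 0, 0, 60], [-32.5, -21, 0, 0, 0, 0, 60], [-32.5, -21, 0, 0, 0, 0, 60], [-32.5, -21, 0, 0, 0, 0, 60], [-32.5, -21, 0, 0, 0, 0, 60], [-32.5, -21, 0, 0, 0, 0, 60], [-32.5, -21, 0, 0, 0, 0, 60], [-32.5, -21, 0, 0, 0, 0, 60], [-32.5, -21, 0, 0, 0, 0, 60], [-32.5, -21, 0, 0, 0, 0, 60], [-32.5, -21, 0, 0, 0, 0, 60], [-32.5, -21, 0, 0, 0, 0, 60], [-32.5, -21, 0, 0, 0, 0, 60]],
])

```text
time_s: 1.6
ee_pos: [0.6103, 0.0166, 0.2051]
eef_rot: [-3.141, -0.001, 2.886]
force: [0.1, 0.5, -0.1]
grip_width: 0.0599
grip_force: 0.0
```

Emit:
carry_out([
  [[0, 0, 0, 0, 0, 0.118, 60], [0, 0, 0, 0, 0, 0.118, 60], [0, 0, 0, 0, 0, 0.118, 60], [0, 0, 0, 0, 0, 0.118, 60], [0, 0, 0, 0, 0, 0.118, 60], [0, 0, 0, 0, 0, 0.118, 60], [0, 0, 0, 0, 0, 0.118, 60], [0, 0, 0, 0, 0, 0.118, 60], [0, 0, 0, 0, 0, 0.118, 60], [0, 0, 0, 0, 0, 0.118, 60], [0, 0, 0, 0, 0, 0.118, 60], [0, 0, 0, 0, 0, 0.118, 60], [0, 0, 0, 0, 0, 0, 60]],
])

```text
time_s: 2.68
ee_pos: [0.6093, 0.0184, 0.2051]
eef_rot: [-3.141, 0.0, 1.464]
force: [-0.2, -0.8, 0.3]
grip_width: 0.0599
grip_force: 0.0
```

```bash
python3 - <<'E'
from h import *
go([.64,.018,.2],1.467)
c=fix(shot('wrist','w1')); print(c['origin'],c['rotation'].round(2).tolist()); print(telemetry.get_obs()['ee_pos'])
for n,p in [('brush',(.64,.018,.054)),('knob',(.643,-.077,.058)),('fin',(.626,.124,.095))]: print(n,proj(c,p))
E
```

```text
t 2.68 shift mm [ 2.9 30.5  5. ] len 31.1 turn [-0.0007  0.     -0.0029]
[0.61874319 0.09962474 0.38343444] [[0.99, -0.1, -0.03], [-0.11, -0.96, -0.28], [0.0, 0.28, -0.96]]
[0.60935784 0.01837153 0.20509553]
brush [313.73628761 190.72027979]
knob [324.27171649 279.38998377]
fin [289.3595609   73.55010709]
```

View pics/w1.png

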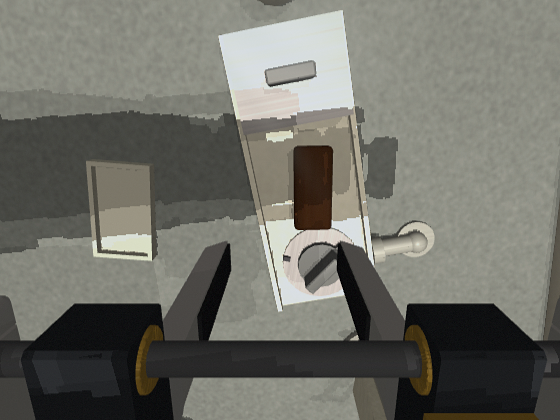

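The wrist view shows the brush at about (313,188), the dish from (87,160) to (156,260), the knob at (320,267) and the mark at (287,260). I'll measure each from this view.

```bash
cat >> h.py <<'E'
def boxw(c,m,z,roi):
    mm=np.zeros(m.shape,np.uint8); u0,v0,u1,v1=roi; mm[v0:v1,u0:u1]=m[v0:v1,u0:u1]
    cs,_=cv2.findContours(mm,cv2.RETR_EXTERNAL,cv2.CHAIN_APPROX_NONE); k=max(cs,key=cv2.contourArea)
    return polyw(c,cv2.boxPoints(cv2.minAreaRect(k)),z)
def polyw(c,pts,z):
    w=np.array([cast(c,*p,z)[:2] for p in pts]); (x,y),s,_=r=cv2.minAreaRect((w*1000).astype(np.float32)); b=cv2.boxPoints(r); e=max(b[1]-b[0],b[2]-b[1],key=np.linalg.norm)
    return np.round([x,y],1),np.round(s,1),'long dir',round(np.arctan2(e[1],e[0])%np.pi,3)
E
python3 - <<'E'
from h import *
c=fix(load('w1')); im=c['pixels'].astype(int); r,g,b=im[...,0],im[...,1],im[...,2]
m=(r-b>22)&(r<140)
print('brush',boxw(c,m,.054,(285,135,345,240)))
print('dish',polyw(c,[(87,160),(153,164),(156,261),(93,256)],.014))
print('railedge yaw',[cast(c,*p,.03)[:2].round(4) for p in [(248,134),(280,310),(376,290),(358,124)]])
print('disc',cast(c,318,262,.032)); mk=cast(c,287,260,.027); print('mark',mk)
print('bar',polyw(c,[(330,249),(338,257),(313,287),(305,279)],.058))
print('fin',polyw(c,[(265,69),(314,61),(316,70),(268,79)],.095))
E
```

```text
brush (array([640.1,  20. ]), array([84.7, 38.8]), 'long dir', np.float32(1.452))
dish (array([427.2,   6. ]), array([114. ,  72.8]), 'long dir', np.float32(1.392))
railedge yaw [array([0.5806, 0.0773]), array([ 0.5909, -0.1263]), array([ 0.703 , -0.1119]), array([0.6909, 0.0755])]
disc [ 0.63956019 -0.06901753  0.032     ]
mark [ 0.60538443 -0.06530633  0.027     ]
bar (array([640.9, -64. ]), array([44.4, 12.4]), 'long dir', np.float32(0.832))
fin (array([627.2, 126.8]), array([39. ,  7.6]), 'long dir', np.float32(0.069))
```

```bash
python3 -c "
from h import *
go([.640,.019,.033],1.458)"
```

```text
t 2.73 shift mm [  3.7  30.5 172.1] len 174.8 turn [-0.0007  0.0001  0.0136]
```

Emit:
carry_out([
  [[2, 15, 0, 0, 0, 0.007, 60], [2, 15, 0, 0, 0, 0.007, 60], [0, 0, 35, 0, 0, 0, 60], [0, 0, 35, 0, 0, 0, 60], [0, 0, 35, 0, 0, 0, 60], [0, 0, 35, 0, 0, 0, 60], [0, 0, 20, 0, 0, 0, 60], [0, 0, 12, 0, 0, 0, 60], [0, 0, 0, 0, 0, 0, 60], [0, 0, 0, 0, 0, 0, 60], [0, 0, 0, 0, 0, 0, 30], [0, 0, 0, 0, 0, 0, 30], [0, 0, 0, 0, 0, 0, 30], [0, 0, 0, 0, 0, 0, 30], [0, 0, 0, 0, 0, 0, 30], [0, 0, 0, 0, 0, 0, 30]],
], squeeze=15)

```text
time_s: 4.07
ee_pos: [0.6401, 0.0192, 0.0345]
eef_rot: [3.14, -0.0, 1.456]
force: [-1.8, 0.2, 7.6]
grip_width: 0.0375
grip_force: 15.0
```

```bash
python3 -c "
from h import *
print(telemetry.get_obs()['ee_pos'],telemetry.get_obs()['grip_width'])
go([.427,.005,.11],1.388)"
```

```text
[0.64009521 0.01924493 0.03447571] 0.03752501531930398
t 4.07 shift mm [ -38.5 -210.   -75.8] len 226.5 turn [ 0.0012 -0.0001  0.0681]
```

Emit:
carry_out([
  [[0, 0, -10, 0, 0, 0, 30], [0, 0, -30, 0, 0, 0, 30], [0, 0, -36, 0, 0, 0, 30], [0, 0, 0, 0, 0, 0, 30], [-5.5, -30, 0, 0, 0, 0, 30], [-5.5, -30, 0, 0, 0, 0, 30], [-5.5, -30, 0, 0, 0, 0, 30], [-5.5, -30, 0, 0, 0, 0, 30], [-5.5, -30, 0, 0, 0, 0, 30], [-5.5, -30, 0, 0, 0, 0, 30], [-5.5, -30, 0, 0, 0, 0, 30], [0, 0, 0, 0, 0, 0.034, 30], [0, 0, 0, 0, 0, 0.034, 30], [0, 0, 0, 0, 0, 0, 30], [0, 0, 0, 0, 0, 0, 30]],
])

```text
time_s: 5.32
ee_pos: [0.427, 0.0051, 0.1099]
eef_rot: [3.141, -0.0, 1.389]
force: [-0.9, -0.6, -1.2]
grip_width: 0.0377
grip_force: 15.0
```

```bash
python3 - <<'E'
from h import *
go([.427,.005,.11],1.388)
shot('wrist','w2'); shot('scene','s2'); shot('top','t2')
a=cv2.imread('pics/w2.png'); b=cv2.resize(cv2.imread('pics/s2.png')[140:260,270:400],(520,480)); 
cv2.imwrite('pics/v2.png',np.hstack([cv2.resize(a,(400,300)),cv2.resize(b,(325,300))]))
E
```

```text
t 5.32 shift mm [-0.   0.  -0.1] len 0.1 turn [ 0.0009 -0.0001  0.0009]
```

View pics/v2.png

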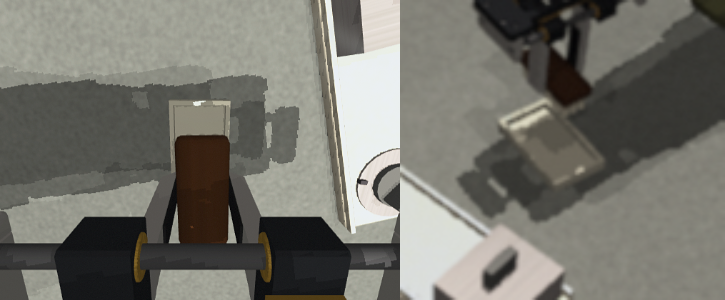

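The left panel shows the brush held squarely over the dish, with the dish's far end at panel pixels (168–231,101). I'll check the offset between them.

```bash
python3 - <<'E'
from h import *
c=fix(load('w2')); 
A,B=cast(c,235.5,141,.014)[:2],cast(c,323,141,.014)[:2]; m=(A+B)/2; l=1.388; print('end mid',m,'width',np.linalg.norm(A-B),'dish ctr est',m-.056*np.array([np.cos(l),np.sin(l)]), 'enddir',np.arctan2(*(B-A)[::-1]))
C,D=cast(c,246,190,.1295)[:2],cast(c,320,190,.1295)[:2]; n=(C+D)/2; print('brush end',n,'w',np.linalg.norm(C-D),'ctr',n-.0425*np.array([np.cos(l),np.sin(l)]))
go([.428,.006,.019],1.388)
E
```

```text
end mid [0.4347403  0.06070055] width 0.06855840053741752 dish ctr est [0.42456062 0.00563355] enddir -0.1805839650677236
brush end [0.43539696 0.04836472] w 0.03492828227725148 ctr [0.42767131 0.0065728 ]
t 5.47 shift mm [ 1.1  0.9 90.5] len 90.5 turn [0.0001 0.     0.0007]
```

Emit:
carry_out([
  [[-1, -1, 30, 0, 0, 0, 30], [0, 0, 30, 0, 0, 0, 30], [0, 0, 15, 0, 0, 0, 30], [0, 0, 8, 0, 0, 0, 30], [0, 0, 4, 0, 0, 0, 30], [0, 0, 3, 0, 0, 0, 30], [0, 0, 0, 0, 0, 0, 30], [0, 0, 0, 0, 0, 0, 30]],
])

```text
time_s: 6.13
ee_pos: [0.4261, 0.0042, 0.0202]
eef_rot: [3.14, -0.0, 1.388]
force: [0.8, 0.5, -0.9]
grip_width: 0.0379
grip_force: 15.0
```

Emit:
carry_out([
  [[0, 0, 0.8, 0, 0, 0, 30], [0, 0, 0, 0, 0, 0, 30], [0, 0, 0, 0, 0, 0, 60], [0, 0, 0, 0, 0, 0, 60], [0, 0, 0, 0, 0, 0, 60], [0, 0, 0, 0, 0, 0, 60], [0, 0, -20, 0, 0, 0, 60], [0, 0, -35, 0, 0, 0, 60], [0, 0, -35, 0, 0, 0, 60], [0, 0, -35, 0, 0, 0, 60], [0, 0, -35, 0, 0, 0, 60], [0, 0, 0, 0, 0, 0, 60]],
])

```text
time_s: 7.13
ee_pos: [0.4278, 0.0042, 0.1847]
eef_rot: [3.132, -0.001, 1.388]
force: [0.2, 0.2, 0.7]
grip_width: 0.0599
grip_force: 0.0
```

```bash
python3 - <<'E'
from h import *
shot('wrist','w3'); shot('scene','s3')
a=cv2.imread('pics/w3.png'); b=cv2.imread('pics/s3.png')[140:260,270:400]
cv2.imwrite('pics/v3.png',np.hstack([cv2.resize(a,(400,300)),cv2.resize(b,(325,300))]))
go([.602,-.07,.19],.80)
c=fix(load('s3')); im=c['pixels'].astype(int); r,g,b=im[...,0],im[...,1],im[...,2]
print('brush scene',boxw(c,(r-b>22)&(r<140)&(r>30),.039,(300,170,370,225)))
E
```

```text
t 7.23 shift mm [-41.  186.7 -10.3] len 191.5 turn [ 0.0021 -0.0009  0.5878]
brush scene (array([427.2, -25.3]), array([26.4, 34.1]), 'long dir', np.float32(2.88))
```

View pics/v3.png

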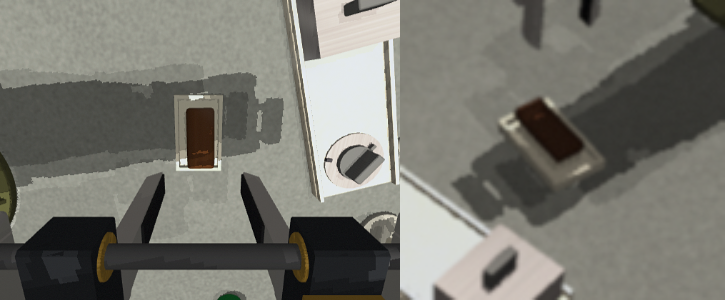

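The brush is in the dish. I'll check that it lies flat and centred by measuring it against the dish.

```bash
python3 - <<'E'
from h import *
c=fix(load('w3')); im=c['pixels'].astype(int); r,g,b=im[...,0],im[...,1],im[...,2]
for z in (.039,.045):print('brush',z,boxw(c,(r-b>22)&(r<140),z,(240,125,320,245)))
f=1.4
print('dish',polyw(c,[(175*f,95*f),(223*f,95*f),(221*f,170*f),(177*f,170*f)],.014))
go([.602,-.07,.19],.80)
E
```

```text
brush 0.039 (array([426.8,   4.5]), array([82.6, 38. ]), 'long dir', np.float32(1.386))
brush 0.045 (array([427.1,   6. ]), array([81.1, 37.3]), 'long dir', np.float32(1.386))
dish (array([425.6,   6.2]), array([111.3,  66.6]), 'long dir', np.float32(1.385))
t 7.23 shift mm [-41.  186.7 -10.3] len 191.5 turn [ 0.0021 -0.0009  0.5878]
```

```bash
python3 -c "
from h import *
go([.641,-.073,.185],.80)"
```

```text
t 7.23 shift mm [-36.8 225.6  -5.2] len 228.7 turn [ 0.0021 -0.0009  0.5878]
```

Emit:
carry_out([
  [[-6, 37.5, 0, 0, 0, 0, 60], [-6, 37.5, 0, 0, 0, 0, 60], [-6, 37.5, 0, 0, 0, 0, 60], [-6, 37.5, 0, 0, 0, 0, 60], [-6, 37.5, 0, 0, 0, 0, 60], [-6, 37.5, 0, 0, 0, 0, 60], [0, 0, 0, 0, 0, 0.1175, 45], [0, 0, 0, 0, 0, 0.1175, 45], [0, 0, 0, 0, 0, 0.1175, 45], [0, 0, 0, 0, 0, 0.1175, 45], [0, 0, 0, 0, 0, 0.1175, 45], [0, 0, 0, 0, 0, 0, 45], [0, 0, 0, 0, 0, 0, 45]],
])

```text
time_s: 8.32
ee_pos: [0.6398, -0.072, 0.1769]
eef_rot: [-3.14, 0.001, 0.804]
force: [-0.6, -0.7, -0.2]
grip_width: 0.045
grip_force: 0.0
```

```bash
python3 - <<'E'
from h import *
c=fix(shot('wrist','w4'))
for p in [(.641,-.073,.058),(.606,-.065,.027)]: print(proj(c,p))
go([.641,-.073,.185],.80)
E
```

```text
[285.05936399 202.34205511]
[253.93207738 211.9597763 ]
t 8.37 shift mm [ 0.   1.5 -7.7] len 7.9 turn [-0.0016  0.0011  0.0046]
```

View pics/w4.png

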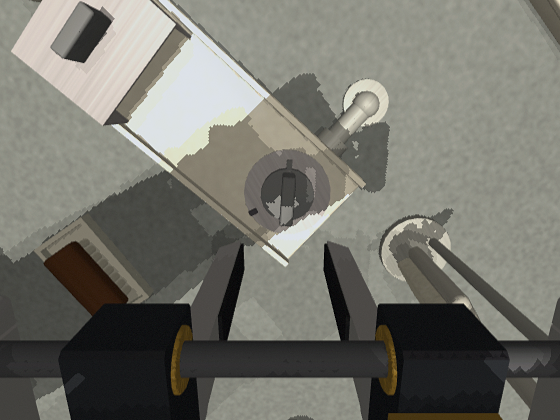

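The ring is centred near (288,193), the mark is at (252,211) and the pointer nose at (290,162). The bar runs from about (290,173) to (287,223), nearly in line with the tool.

```bash
python3 - <<'E'
from h import *
c=fix(load('w4'))
R=cast(c,288,193,.022); m=cast(c,252,211,.027); p=cast(c,290,162,.029)
print('ring',R,'mark',m,'ptr',p)
for k in (R,np.array([.641,-.073,0])):
    for q in (m,p): v=(q-k)[:2]; print(np.arctan2(v[1],v[0]),np.linalg.norm(v))
im=c['pixels'].astype(int)
# bar edges: print grey rows across bar
g=im.sum(2)//3
for v in range(160,230,6): print(v,g[v,268:312:2].tolist())
print('rail corners',[cast(c,*q,.03)[:2].round(4) for q in [(285,265),(365,186)]])
E
```

```text
ring [ 0.64298372 -0.0753464   0.022     ] mark [ 0.60532371 -0.06296941  0.027     ] ptr [ 0.66634676 -0.0534687   0.029     ]
2.8240625366329652 0.03964172746713867
0.7525782300738413 0.03200726496204636
2.867512778271073 0.037059552972092534
0.6565328093971018 0.03199890289431243
160 [103, 102, 104, 104, 106, 106, 105, 104, 105, 93, 64, 65, 84, 105, 105, 105, 104, 103, 102, 107, 104, 103]
166 [104, 101, 102, 103, 104, 105, 105, 104, 104, 87, 69, 70, 106, 104, 101, 105, 103, 102, 103, 102, 103, 106]
172 [105, 106, 65, 55, 68, 70, 69, 71, 58, 58, 59, 66, 63, 70, 72, 72, 55, 88, 103, 134, 129, 131]
178 [69, 69, 68, 67, 69, 67, 68, 46, 66, 66, 63, 65, 61, 60, 70, 69, 69, 71, 70, 87, 104, 134]
184 [69, 68, 67, 68, 68, 67, 69, 53, 69, 67, 70, 68, 68, 62, 69, 68, 70, 69, 69, 68, 90, 89]
190 [68, 67, 68, 67, 67, 68, 69, 62, 69, 69, 69, 69, 69, 60, 68, 68, 68, 68, 68, 75, 89, 89]
196 [68, 68, 67, 66, 66, 131, 131, 62, 68, 68, 69, 68, 69, 47, 65, 68, 67, 68, 67, 65, 83, 88]
202 [63, 58, 129, 60, 141, 141, 114, 64, 68, 68, 67, 68, 64, 78, 141, 60, 67, 67, 66, 73, 66, 73]
208 [130, 140, 139, 139, 137, 139, 62, 137, 139, 137, 135, 133, 104, 66, 66, 67, 67, 67, 66, 67, 66, 101]
214 [105, 70, 62, 142, 136, 139, 71, 139, 136, 133, 130, 129, 101, 66, 67, 67, 67, 66, 76, 137, 130, 118]
220 [104, 101, 105, 108, 106, 104, 102, 137, 133, 130, 132, 62, 67, 128, 136, 131, 211, 200, 226, 221, 220, 221]
226 [101, 103, 105, 102, 105, 109, 125, 120, 130, 117, 91, 99, 213, 226, 223, 220, 221, 222, 219, 219, 220, 219]
rail corners [array([ 0.5894, -0.127 ]), array([ 0.7026, -0.1202])]
```

```bash
python3 - <<'E'
from h import *
c=fix(load('w4'))
a,b=cast(c,288,176,.058),cast(c,286.5,218,.058); v=a-b; print('bar dir',np.arctan2(v[1],v[0]),'ctr',cast(c,287.4,198,.058))
go([.642,-.074,.036],.76)
E
```

```text
bar dir 0.7740171779198012 ctr [ 0.64527164 -0.07154958  0.058     ]
t 8.37 shift mm [  0.2   3.1 141.3] len 141.3 turn [-0.0016  0.0011  0.0446]
```

Emit:
carry_out([
  [[1, 4, 0, 0, 0, 0.035, 45], [0, 0, 35, 0, 0, 0, 45], [0, 0, 35, 0, 0, 0, 45], [0, 0, 35, 0, 0, 0, 45], [0, 0, 20, 0, 0, 0, 45], [0, 0, 10, 0, 0, 0, 45], [0, 0, 5, 0, 0, 0, 45], [0, 0, 0, 0, 0, 0, 45], [0, 0, 0, 0, 0, 0, 5], [0, 0, 0, 0, 0, 0, 5], [0, 0, 0, 0, 0, 0, 5], [0, 0, 0, 0, 0, 0, 5], [0, 0, 0, 0, 0, 0, 5], [0, 0, 0, 0, 0, 0, 5], [0, 0, 0, 0, 0, 0, 5]],
], squeeze=20)

```text
time_s: 9.62
ee_pos: [0.6432, -0.0733, 0.0392]
eef_rot: [-3.139, 0.0, 0.766]
force: [-8.0, 6.0, 9.0]
grip_width: 0.0119
grip_force: 19.9
```

```bash
python3 -c "
from h import *
o=telemetry.get_obs(); print(o['ee_pos'],o['eef_rot'],o['force'],o['moment'],o['qpos'],o['grip_width'])"
```

```text
[ 0.64315641 -0.07325062  0.03919188] [-3.13941343e+00  3.73345575e-04  7.65612844e-01] [-8.00029434  6.03345188  8.97440785] [ 1.06024117  1.69001345 -0.05802087] [-1.70390494e-01  6.81865222e-01  1.36311657e+00  1.11354739e-03
  1.09858721e+00  6.34285913e-01] 0.011945092069109573
```

Emit:
carry_out([
  [[0, -1.5, 0, 0, 0, 0, 5], [0, 0, 0, 0, 0, 0, 5]],
])

```text
time_s: 9.78
ee_pos: [0.643, -0.0731, 0.0392]
eef_rot: [3.141, -0.001, 0.765]
force: [-1.2, -0.7, 4.1]
grip_width: 0.0123
grip_force: 19.9
```

Emit:
carry_out([
  [[0, 0, 0, 0, 0, -0.11, 5], [0, 0, 0, 0, 0, -0.11, 5], [0, 0, 0, 0, 0, -0.11, 5], [0, 0, 0, 0, 0, -0.11, 5], [0, 0, 0, 0, 0, -0.11, 5], [0, 0, 0, 0, 0, 0, 5]],
])

```text
time_s: 10.28
ee_pos: [0.642, -0.0725, 0.0392]
eef_rot: [-3.139, -0.0, 1.323]
force: [-9.4, 4.7, 10.0]
grip_width: 0.0121
grip_force: 20.0
```

Emit:
carry_out([
  [[0, -1.5, 0, 0, 0, -0.05, 5], [0, 0, 0, 0, 0, -0.11, 5], [0, 0, 0, 0, 0, -0.11, 5], [0, 0, 0, 0, 0, -0.11, 5], [0, 0, 0, 0, 0, 0, 5]],
])

```text
time_s: 10.7
ee_pos: [0.641, -0.0724, 0.0392]
eef_rot: [-3.141, -0.001, 1.703]
force: [-5.8, 2.2, 7.5]
grip_width: 0.0117
grip_force: 20.0
```

```bash
python3 -c "
from h import *
o=telemetry.get_obs(); R=Ro.from_euler('xyz',o['eef_rot']).as_matrix();print(o['ee_pos'],o['eef_rot'],R.T@o['force'])"
```

```text
[ 0.6409643  -0.07240277  0.03919723] [-3.14072001e+00 -5.75375200e-04  1.70268555e+00] [ 2.91451236 -5.49465206 -7.46376963]
```

Emit:
carry_out([
  [[-2.5, -0.8, 0, 0, 0, -0.05, 5], [0, 0, 0, 0, 0, -0.11, 5], [0, 0, 0, 0, 0, -0.11, 5], [0, 0, 0, 0, 0, -0.11, 5], [0, 0, 0, 0, 0, -0.11, 5], [0, 0, 0, 0, 0, -0.11, 5], [0, 0, 0, 0, 0, -0.11, 5], [0, 0, 0, 0, 0, -0.11, 5], [0, 0, 0, 0, 0, -0.11, 5], [0, 0, 0, 0, 0, 0, 5], [0, 0, 0, 0, 0, 0, 5]],
])

```text
time_s: 11.62
ee_pos: [0.6394, -0.0739, 0.0392]
eef_rot: [-3.141, -0.005, 2.627]
force: [-15.3, 9.2, 13.6]
grip_width: 0.0118
grip_force: 20.0
```

```bash
python3 - <<'E'
from h import *
o=telemetry.get_obs(); R=Ro.from_euler('xyz',o['eef_rot']).as_matrix();print(o['ee_pos'],o['eef_rot'],R.T@o['force'],o['qpos'])
c=fix(shot('wrist','w5'))
for a in (2.6,2.9): 
  for r,z in((.034,.029),(.038,.027)):print(a,r,proj(c,(.641+r*np.cos(a),-.075+r*np.sin(a),z)))
a=c['pixels'][120:260,190:350,::-1]; cv2.imwrite('pics/v5.png',cv2.resize(a,None,fx=4,fy=4,interpolation=cv2.INTER_CUBIC))
E
```

```text
[ 0.63937519 -0.07387423  0.03917762] [-3.14143526 -0.00457792  2.62663607] [ 17.9527003    0.49904461 -13.50982678] [-0.17251198  0.67578299  1.37351735  0.00156119  1.09665777 -1.22906791]
2.6 0.034 [282.85046328 196.72787745]
2.6 0.038 [283.0553311  189.01338673]
2.9 0.034 [264.99675844 198.8433703 ]
2.9 0.038 [263.18938085 191.38248161]
```

View pics/v5.png

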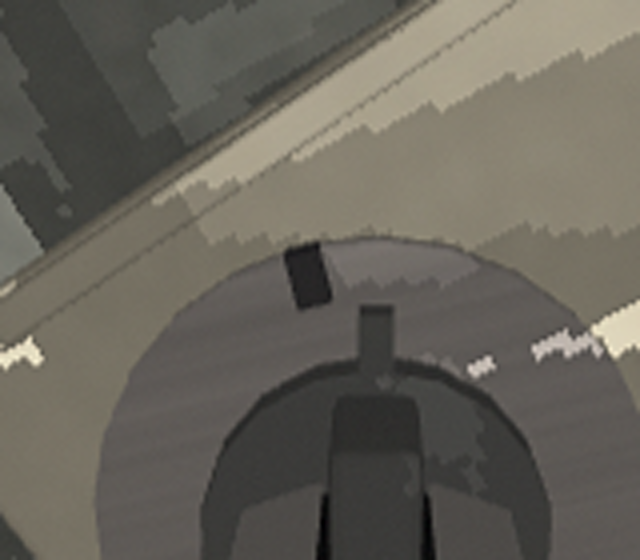

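The crop shows the mark block centred at (307,276), with its inner end at (315,306), and the pointer tip at (376,308). The pointer therefore still has some CCW turning to do.

```bash
python3 - <<'E'
from h import *
c=fix(load('w5')); Z=lambda u,v:(190+(u+.5)/4-.5,120+(v+.5)/4-.5)
M=cast(c,*Z(307,276),.027); I=cast(c,*Z(315,306),.027); P=cast(c,*Z(376,308),.031); O=cast(c,*Z(302,246),.027); P2=cast(c,*Z(377,365),.031)
for k in ((.641,-.075),(.640,-.074),(.642,-.0755)):
    f=lambda q:(round(np.arctan2(q[1]-k[1],q[0]-k[0]),3),round(np.hypot(q[0]-k[0],q[1]-k[1])*1000,1))
    print(k,'mark',f(M),f(I),f(O),'ptr',f(P),f(P2),'bar 2.627')
print('block dir',np.arctan2(*(O-I)[:2][::-1]),'ptr dir',np.arctan2(*(P-P2)[:2][::-1]))
E
```

```text
(0.641, -0.075) mark (np.float64(2.844), np.float64(39.1)) (np.float64(2.84), np.float64(34.6)) (np.float64(2.837), np.float64(43.5)) ptr (np.float64(2.588), np.float64(34.6)) (np.float64(2.57), np.float64(26.3)) bar 2.627
(0.64, -0.074) mark (np.float64(2.861), np.float64(37.9)) (np.float64(2.86), np.float64(33.4)) (np.float64(2.853), np.float64(42.2)) ptr (np.float64(2.598), np.float64(33.2)) (np.float64(2.582), np.float64(24.9)) bar 2.627
(0.642, -0.0755) mark (np.float64(2.839), np.float64(40.2)) (np.float64(2.835), np.float64(35.7)) (np.float64(2.833), np.float64(44.6)) ptr (np.float64(2.591), np.float64(35.7)) (np.float64(2.574), np.float64(27.4)) bar 2.627
block dir 2.8239744359132923 ptr dir 2.64536329688719
```

Emit:
carry_out([
  [[1.5, 0, 0, 0, 0, -0.08, 5], [1, 0, 0, 0, 0, -0.085, 5], [0, 0, 0, 0, 0, -0.08, 5], [0, 0, 0, 0, 0, 0, 5], [0, 0, 0, 0, 0, 0, 5]],
])

```text
time_s: 12.08
ee_pos: [0.6388, -0.0742, 0.0392]
eef_rot: [3.142, 0.001, 2.868]
force: [-1.7, -0.6, 6.7]
grip_width: 0.0117
grip_force: 20.0
```

```bash
python3 - <<'E'
from h import *
o=telemetry.get_obs(); R=Ro.from_euler('xyz',o['eef_rot']).as_matrix();print(o['ee_pos'],o['eef_rot'],R.T@o['force'])
c=fix(shot('wrist','w6')); g=c['pixels'].astype(int).sum(2)//3
for v in range(176,220,2): print(v,g[v,264:304].tolist())
for n in('w5','w6'):
    q=fix(load(n))['pixels'][120:260,190:350,::-1]; cv2.imwrite(f'pics/x{n}.png',q)
E
```

```text
[ 0.63884792 -0.07420653  0.03921317] [3.14157950e+00 6.88097578e-04 2.86801933e+00] [ 1.4362512  -1.05572142 -6.738078  ]
176 [111, 110, 110, 109, 110, 109, 110, 112, 110, 110, 112, 111, 113, 112, 113, 113, 113, 112, 111, 112, 112, 111, 111, 111, 110, 110, 111, 110, 111, 110, 110, 111, 111, 110, 111, 110, 109, 110, 112, 110]
178 [111, 109, 110, 110, 110, 110, 111, 110, 112, 111, 111, 112, 113, 113, 113, 116, 117, 117, 117, 116, 117, 116, 115, 114, 112, 112, 112, 111, 110, 110, 112, 110, 110, 111, 110, 109, 111, 111, 112, 111]
180 [111, 112, 112, 112, 113, 113, 105, 107, 99, 99, 93, 85, 86, 82, 80, 24, 28, 28, 27, 25, 26, 26, 28, 54, 88, 85, 84, 85, 91, 92, 93, 99, 106, 106, 107, 113, 114, 113, 113, 112]
182 [84, 85, 86, 87, 89, 88, 88, 89, 92, 90, 93, 92, 94, 95, 81, 34, 38, 37, 38, 39, 38, 37, 35, 53, 98, 95, 94, 95, 91, 93, 91, 92, 90, 90, 88, 88, 87, 86, 86, 85]
184 [99, 100, 100, 100, 99, 98, 100, 100, 99, 99, 100, 99, 100, 102, 85, 35, 38, 39, 37, 39, 37, 39, 37, 53, 102, 99, 98, 98, 98, 100, 98, 100, 100, 98, 98, 99, 99, 99, 98, 99]
186 [96, 96, 97, 97, 96, 96, 97, 96, 95, 97,
[... 2213 characters left out ...]
9, 117, 116, 116, 114, 113, 113, 112]
212 [96, 96, 86, 77, 51, 54, 48, 43, 45, 46, 46, 47, 47, 46, 47, 54, 61, 59, 63, 63, 62, 60, 72, 70, 58, 46, 45, 46, 46, 45, 45, 45, 43, 51, 47, 56, 69, 101, 114, 111]
214 [62, 51, 43, 46, 46, 45, 45, 44, 45, 47, 54, 55, 55, 59, 63, 61, 60, 59, 60, 59, 59, 59, 73, 71, 69, 66, 67, 60, 54, 54, 47, 46, 46, 48, 44, 44, 45, 44, 48, 62]
216 [46, 44, 50, 55, 61, 62, 61, 61, 62, 60, 61, 61, 62, 60, 60, 59, 60, 59, 60, 60, 58, 59, 59, 80, 75, 72, 73, 72, 71, 72, 72, 72, 71, 71, 70, 71, 65, 48, 43, 46]
218 [59, 61, 61, 60, 58, 59, 60, 59, 59, 59, 60, 60, 59, 59, 61, 60, 61, 61, 59, 59, 60, 61, 61, 64, 64, 59, 61, 71, 71, 72, 71, 69, 71, 70, 68, 68, 67, 72, 71, 64]
```

Pointer and mark now line up to within half a pixel (columns 279–288). I'll add a small trim, release and check again.

Emit:
carry_out([
  [[0, 0, 0, 0, 0, -0.008, 5], [0, 0, 0, 0, 0, 0, 5], [0, 0, 0, 0, 0, 0, 40], [0, 0, 0, 0, 0, 0, 40], [0, 0, 0, 0, 0, 0, 40], [0, 0, 0, 0, 0, 0, 40], [0, 0, -15, 0, 0, 0, 40], [0, 0, -35, 0, 0, 0, 40], [0, 0, -35, 0, 0, 0, 40], [0, 0, -35, 0, 0, 0, 40], [0, 0, 0, 0, 0, 0, 40], [0, 0, 0, 0, 0, 0, 40]],
])

```text
time_s: 13.13
ee_pos: [0.6393, -0.0742, 0.1605]
eef_rot: [3.141, 0.004, 2.878]
force: [-0.8, 0.7, -0.4]
grip_width: 0.0402
grip_force: 0.0
```

```bash
python3 - <<'E'
from h import *
c=fix(shot('wrist','w7')); g=c['pixels'].astype(int).sum(2)//3
k=(.6405,-.0745)
for r,z in((.034,.029),(.038,.027)):print(r,proj(c,(k[0]+r*np.cos(2.855),k[1]+r*np.sin(2.855),z)))
u,v=map(int,proj(c,(k[0]-.034*.96,k[1]+.034*.28,.028)))
for y in range(v-14,v+14,2): print(y,g[y,u-16:u+16].tolist())
print(u)
go([.627,.1255,.13],.07); go([.627,.1255,.13],.07+np.pi); o=telemetry.get_obs(); print(o['ee_pos'],o['qpos'])
# fin from several
E
```

```text
0.034 [283.35303483 161.44826202]
0.038 [283.46286222 156.68495853]
147 [103, 102, 103, 103, 102, 102, 101, 102, 101, 103, 103, 102, 103, 103, 104, 103, 103, 104, 102, 103, 102, 102, 102, 102, 101, 102, 102, 101, 102, 102, 102, 102]
149 [103, 102, 101, 103, 102, 101, 101, 101, 101, 102, 102, 103, 103, 103, 103, 103, 103, 104, 102, 104, 102, 103, 102, 102, 102, 102, 102, 101, 101, 101, 102, 103]
151 [103, 103, 103, 103, 102, 101, 101, 101, 103, 103, 103, 104, 105, 104, 92, 92, 94, 92, 94, 91, 104, 103, 102, 103, 103, 104, 101, 103, 103, 103, 102, 103]
153 [104, 104, 105, 105, 89, 86, 90, 84, 84, 85, 85, 87, 90, 88, 34, 39, 38, 40, 38, 65, 88, 88, 90, 85, 85, 88, 92, 88, 88, 98, 106, 104]
155 [92, 86, 89, 87, 91, 91, 90, 91, 91, 91, 92, 91, 93, 94, 36, 39, 42, 41, 40, 69, 94, 91, 92, 92, 92, 92, 92, 93, 92, 90, 89, 92]
157 [85, 87, 88, 89, 87, 88, 87, 87, 87, 88, 87, 87, 89, 91, 36, 38, 40, 41, 41, 66, 90, 89, 87, 88, 89, 89, 88, 90, 89, 89, 88, 89]
159 [86, 86, 87, 85, 86, 87, 87, 87, 86, 86, 88, 88, 88, 91, 34, 39, 39, 39, 38, 65, 90, 87, 87, 88, 87, 87, 87, 88, 87, 88, 86, 88]
161 [
[... 546 characters left out ...]
, 86, 85, 85, 84, 85, 85, 83, 85, 85, 85, 62, 55, 56, 56, 54, 62, 87, 87, 86, 85, 86, 85, 86, 85, 85, 84, 87, 85]
171 [87, 87, 88, 88, 88, 89, 88, 89, 89, 90, 91, 80, 73, 72, 54, 57, 55, 56, 56, 55, 74, 81, 91, 89, 89, 88, 90, 88, 87, 86, 85, 82]
173 [81, 86, 86, 89, 88, 71, 56, 44, 47, 44, 43, 48, 50, 54, 54, 54, 55, 54, 53, 52, 48, 46, 43, 43, 43, 46, 52, 64, 81, 167, 161, 180]
283
t 13.18 shift mm [ 63.2 189.6  28.5] len 201.9 turn [ 4.0000e-04 -1.0000e-04  2.8079e+00]
t 13.18 shift mm [ 63.2 189.6  28.5] len 201.9 turn [ 0.000e+00  3.000e-04 -3.337e-01]
[ 0.63854429 -0.07404352  0.15849582] [-1.72433339e-01  5.44875527e-01  1.28656706e+00  6.13059803e-05
  1.30990454e+00 -1.47958132e+00]
```

The pointer stayed exactly on the mark after release (both at columns 281–286). The hood fin is next.

Emit:
carry_out([
  [[10.5, 31.6, 0, 0, 0, 0, 50], [10.5, 31.6, 0, 0, 0, 0, 50], [10.5, 31.6, 0, 0, 0, 0, 50], [10.5, 31.6, 0, 0, 0, 0, 50], [10.5, 31.6, 0, 0, 0, 0, 50], [10.5, 31.6, 0, 0, 0, 0, 50], [0, 0, 0, 0, 0, -0.111, 50], [0, 0, 0, 0, 0, -0.111, 50], [0, 0, 0, 0, 0, -0.111, 50], [0, 0, 0, 0, 0, 0, 50]],
])

```text
time_s: 14.02
ee_pos: [0.6264, 0.1255, 0.1566]
eef_rot: [-3.141, -0.003, -3.066]
force: [0.1, -0.5, -0.2]
grip_width: 0.0497
grip_force: 0.0
```

```bash
python3 - <<'E'
from h import *
c=fix(shot('wrist','w8')); a=c['pixels'][:,:,::-1]; b=cv2.imread('pics/w7.png')
cv2.imwrite('pics/v8.png',np.hstack([cv2.resize(a,(400,300)),cv2.resize(b,(400,300))]))
go([.6275,.125,.073],.066+np.pi)
print(proj(c,(.6275,.125,.095)))
E
```

```text
t 14.07 shift mm [-1.1 -0.4 83.9] len 83.9 turn [-0.0002 -0.0026  0.0019]
[281.73368313 222.46546752]
```

View pics/v8.png

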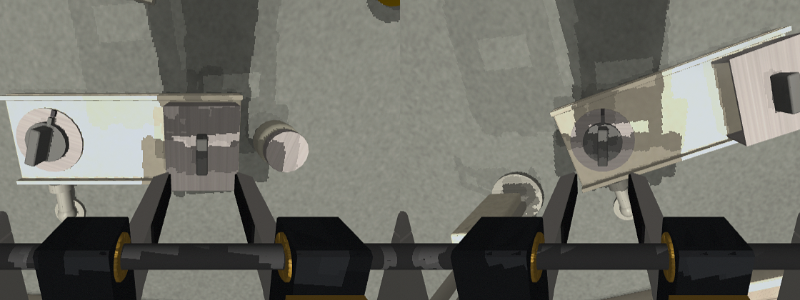

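The fin sits at panel (202,153), centred between the fingers and aligned with the rail. I'll descend and grip it.

Emit:
carry_out([
  [[-1, -0.5, 30, 0, 0, 0, 50], [0, 0, 30, 0, 0, 0, 50], [0, 0, 15, 0, 0, 0, 50], [0, 0, 7, 0, 0, 0, 50], [0, 0, 0, 0, 0, 0, 50], [0, 0, 0, 0, 0, 0, 5], [0, 0, 0, 0, 0, 0, 5], [0, 0, 0, 0, 0, 0, 5], [0, 0, 0, 0, 0, 0, 5], [0, 0, 0, 0, 0, 0, 5], [0, 0, 0, 0, 0, 0, 5], [0, 0, 0, 0, 0, 0, 5]],
], squeeze=20)

```text
time_s: 15.07
ee_pos: [0.6283, 0.1247, 0.077]
eef_rot: [-3.141, 0.0, -3.072]
force: [-0.9, -2.5, 2.6]
grip_width: 0.0115
grip_force: 20.0
```

```bash
python3 - <<'E'
from h import *
o=telemetry.get_obs(); R=Ro.from_euler('xyz',o['eef_rot']).as_matrix();print(o['ee_pos'],R.T@o['force'])
go([.6405,-.0745,.075],.066+np.pi)
E
```

```text
[0.62830834 0.12473055 0.07701077] [ 1.04316246 -2.39670391 -2.62944156]
t 15.07 shift mm [   1.7 -199.6    2.1] len 199.6 turn [-0.0003  0.0005  0.0037]
```

Emit:
carry_out([
  [[0, -6, 0, 0, 0, 0, 5], [0, -12, 0, 0, 0, 0, 5], [0, -12, 0, 0, 0, 0, 5], [0, -12, 0, 0, 0, 0, 5], [0, -12, 0, 0, 0, 0, 5], [0, -12, 0, 0, 0, 0, 5], [0, -12, 0, 0, 0, 0, 5], [0, -12, 0, 0, 0, 0, 5], [0, -6, 0, 0, 0, 0, 5], [0, 0, 0, 0, 0, 0, 5]],
])

```text
time_s: 15.9
ee_pos: [0.6358, 0.0264, 0.077]
eef_rot: [-3.141, 0.002, -3.074]
force: [7.5, -2.1, 1.6]
grip_width: 0.0117
grip_force: 20.0
```

Emit:
carry_out([
  [[-1, -6, 0, 0, 0, 0, 5], [-0.2, -12, 0, 0, 0, 0, 5], [-0.2, -12, 0, 0, 0, 0, 5], [-0.2, -12, 0, 0, 0, 0, 5], [-0.2, -12, 0, 0, 0, 0, 5], [-0.2, -12, 0, 0, 0, 0, 5], [-0.2, -12, 0, 0, 0, 0, 5], [-0.2, -10, 0, 0, 0, 0, 5], [0, -4, 0, 0, 0, 0, 5], [0, 0, 0, 0, 0, 0, 5]],
])

```text
time_s: 16.73
ee_pos: [0.6429, -0.065, 0.077]
eef_rot: [-3.141, -0.002, -3.074]
force: [-6.0, -3.6, 8.0]
grip_width: 0.0118
grip_force: 20.0
```

Emit:
carry_out([
  [[0.5, -3, 0, 0, 0, 0, 5], [0, -3, 0, 0, 0, 0, 5], [0, -2, 0, 0, 0, 0, 5], [0, -1.5, 0, 0, 0, 0, 5], [0, 0, 0, 0, 0, 0, 5]],
])

```text
time_s: 17.15
ee_pos: [0.6435, -0.0734, 0.077]
eef_rot: [-3.141, -0.0, -3.073]
force: [-0.6, -0.2, 5.0]
grip_width: 0.0118
grip_force: 20.0
```

Emit:
carry_out([
  [[0, -1, 0, 0, 0, 0, 5], [0, -0.7, 0, 0, 0, 0, 5], [0, 0, 0, 0, 0, 0, 5]],
])

```text
time_s: 17.4
ee_pos: [0.6436, -0.0747, 0.077]
eef_rot: [3.141, -0.0, -3.073]
force: [-1.5, 2.6, 5.7]
grip_width: 0.0119
grip_force: 20.0
```

Emit:
carry_out([
  [[0, -0.8, 0, 0, 0, 0, 5], [0, -0.8, 0, 0, 0, 0, 5], [0, 0, 0, 0, 0, 0, 5]],
])

```text
time_s: 17.65
ee_pos: [0.6436, -0.0748, 0.077]
eef_rot: [3.139, -0.001, -3.072]
force: [-2.3, 11.4, 8.1]
grip_width: 0.0116
grip_force: 20.0
```

The hood is at its stop: 11 N and no further motion, 200 mm of travel. Releasing and withdrawing.

Emit:
carry_out([
  [[0, 0, 0, 0, 0, 0, 40], [0, 0, 0, 0, 0, 0, 40], [0, 0, 0, 0, 0, 0, 40], [0, 0, 0, 0, 0, 0, 40], [0, 0, -15, 0, 0, 0, 40], [0, 0, -30, 0, 0, 0, 40], [0, 0, -35, 0, 0, 0, 40], [0, 0, -20, 0, 0, 0, 40], [0, 0, 0, 0, 0, 0, 40], [0, 0, 0, 0, 0, 0, 40], [0, 0, 0, 0, 0, 0, 40]],
])

```text
time_s: 18.57
ee_pos: [0.6435, -0.0754, 0.1753]
eef_rot: [3.141, -0.002, -3.072]
force: [-0.4, -0.4, -0.3]
grip_width: 0.0401
grip_force: 0.0
```

```bash
python3 - <<'E'
from h import *
c=fix(shot('wrist','w9')); g=c['pixels'].astype(int).sum(2)//3; u,v=proj(c,(.6425,-.0748,.095)); print(u,v,telemetry.get_obs()['force'])
for y in (int(v)-6,int(v),int(v)+6): print(y,g[y,int(u)-20:int(u)+20].tolist())
c8=fix(load('w8')); g=c8['pixels'].astype(int).sum(2)//3; print(g[214,262:302].tolist())
# bystanders: compare scene before/after around cup, bottle, jar
a=load('scene1')['pixels'].astype(int); b=shot('scene','s9')['pixels'].astype(int)
for n,(x0,y0,x1,y1) in dict(cup=(415,235,455,285),bottle=(242,98,268,148),jar=(325,262,355,300),hook=(175,110,220,215)).items(): print(n,np.abs(a-b)[y0:y1,x0:x1].mean().round(1))
im=b; r,bb=im[...,0],im[...,2]; m=(r-bb>22)&(r<140); ys,xs=np.nonzero(m[170:225,300:370]); print('brush px',len(xs),xs.mean()+300 if len(xs) else 0,ys.mean()+170 if len(xs) else 0, proj(fix(load('s9')),(.4268,.005,.039)))
E
```

```text
283.45637109814874 212.3651087211093 [-0.02034532 -0.32141883 -0.33419588]
206 [104, 99, 98, 98, 97, 98, 95, 100, 84, 85, 85, 85, 87, 85, 53, 65, 76, 75, 74, 76, 74, 75, 75, 115, 116, 114, 113, 101, 99, 67, 103, 100, 99, 98, 99, 101, 101, 100, 103, 100]
212 [106, 100, 99, 97, 97, 98, 96, 98, 100, 100, 84, 86, 88, 87, 52, 57, 63, 64, 63, 65, 65, 66, 65, 67, 65, 64, 65, 63, 58, 68, 102, 99, 98, 97, 102, 102, 101, 101, 102, 101]
218 [105, 103, 99, 97, 97, 99, 97, 98, 99, 83, 83, 83, 86, 86, 49, 58, 63, 65, 64, 65, 65, 65, 65, 64, 64, 65, 65, 61, 57, 69, 102, 99, 98, 98, 101, 101, 101, 101, 101, 100]
[96, 96, 96, 97, 92, 97, 100, 82, 83, 83, 85, 86, 58, 49, 53, 53, 54, 53, 52, 54, 53, 54, 54, 53, 54, 52, 52, 47, 54, 100, 98, 98, 97, 97, 98, 99, 98, 99, 98, 98]
cup 11.6
bottle 54.1
jar 18.1
hook 16.7
brush px 10 323.9 185.9 [330.23948428 189.8398318 ]
```

```bash
python3 - <<'E'
from h import *
b=shot('top','t9')['pixels'].astype(int); s=load('s9')['pixels'].astype(int)
for nm,A,B in (('top',load('top1')['pixels'].astype(int),b),('scene',load('scene1')['pixels'].astype(int),s)):
  for n,f in dict(green=lambda i:(i[...,1]-i[...,0]>18)&(i[...,1]-i[...,2]>8),yellow=lambda i:(i[...,0]-i[...,2]>80)&(i[...,1]-i[...,2]>60),brown=lambda i:(i[...,0]-i[...,2]>18)&(i[...,0]<120)).items():
    for t,i in(('0',A),('1',B)):
      m=f(i).astype(np.uint8); k,_,st,ce=cv2.connectedComponentsWithStats(m); o=np.argsort(-st[1:,4])[:3]+1; print(nm,n,t,[(st[j,4].item(),ce[j].round(1).tolist()) for j in o])
E
```

```text
top green 0 [(471, [423.4, 278.1])]
top green 1 [(483, [423.3, 278.0])]
top yellow 0 [(522, [135.6, 307.7]), (1, [514.0, 111.0])]
top yellow 1 [(668, [134.4, 306.6]), (480, [509.0, 119.0]), (2, [123.5, 309.0])]
top brown 0 [(543, [267.8, 201.5]), (449, [15.1, 195.7]), (414, [128.3, 308.1])]
top brown 1 [(23416, [317.8, 315.6]), (4418, [323.1, 146.3]), (3546, [192.4, 401.9])]
scene green 0 [(470, [253.9, 127.4])]
scene green 1 [(51, [260.0, 130.0]), (4, [261.0, 118.5])]
scene yellow 0 [(160, [434.8, 250.1])]
scene yellow 1 [(189, [434.9, 250.3])]
scene brown 0 [(2055, [159.7, 359.9]), (1672, [120.7, 311.3]), (1431, [195.9, 402.4])]
scene brown 1 [(3177, [324.0, 23.1]), (1942, [251.0, 68.2]), (532, [427.5, 267.8])]
```

The bottle and cup haven't moved; only the arm hides part of the bottle in the scene view. Handing in.

```bash
python3 -c "
from h import *
print(ctrl.hand_in())"
```

```text
the job is handed in; nothing more can be done
None
```

I've handed the job in: the brush is bristles down in its dish, the knob pointer was on the mark when I let go, and the hood is against its stop over the knob; the cup and bottle have not moved, and I didn't separately re-check the jar or hook stand at the end.

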